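# Pack the parts cup into the radio accessory case

## Robot

A 7-joint arm with a two-finger parallel gripper is mounted at the origin on the work surface. World frame = base frame: x ahead of the robot, y to its left, z up, the work surface at z = 0. Lengths are in m, angles in rad, forces in N, time in s.
With the tool pointing down it reaches from about 0.4 to 0.85 m from the base axis. Payload 10.4 kg.
Tool frame: the origin (TCP) lies between the finger pads; the fingertips stand 19 mm ahead of it and the grasp point (between the pads) is the TCP; z points along the fingers, x is the direction in which the jaws open and shut, and the axes are right-handed (so a half turn about z gives the same grasp; the last joint's range is limited). The gripper opens to 87 mm and grips with 3 to 60 N. Pads are 19 mm wide; open, the fingers measure 117 mm over their backs; the gripper's body (75 mm by 190 mm) begins 51 mm behind the grasp point.
Start: joints at [1.234, 0.332, -0.065, 1.46, 0.022, 1.35, -0.088], TCP at [0.193, -0.594, 0.242] pointing down, gripper open.
Joint ranges: [-2.6, 2.6], [-0.5, 2.12], [-1.47, 1.34], [0.16, 2.42], [-1.27, 4.41], [0.06, 2.06], [-2.6, 2.6]. Speed limits (rad/s): [2.22, 2.22, 2.79, 2.79, 3.14, 3.14, 3.14].

## Interface

Orientations are given as a unit quaternion [x, y, z, w].
In Python, from bench import * gives the robot as it stands.
- The arm moves only by the tool step_arm, never from a script. Its argument "commands" is a list of rows, each a list of 6 numbers: the shift along the tool's x, y, z in m, then the turn, a rotation vector about the tool's x, y, z in rad. In form: [[tx, ty, tz, rx, ry, rz], ...]. A call has 1 to 12 rows; each row shifts and turns the commanded pose from where the row before left it, along the tool's axes as they then stand; what a row does not reach is not made up. A row lasts 1/10 s, in which the tool goes at most 50 mm and 8.59 degrees, less where a joint would pass 70% of its speed; a pose out of reach is approached as far as the arm can. A call with a gripper value outside its range is refused whole. "gripper" is the opening, from 0 (shut) to 1 (fully open), set as the call begins (left out, the last holds). The fingers move at their own pace and stop on an object; "grip_force" is the grip in N (left out, the last holds). Time passes only in rows, so rows that do not move let the fingers close. It gives the time, the measured TCP pose, the force and the opening at its end, in the units of the state.
- read_state(): the state, without advancing time (a new reading comes with each control period).
- camera(name): name is "side" or "top"; returns the picture (384x512x3 uint8, red, green, blue); there is no depth.
- get_calibration(name): a dict with "fx", "fy", "cx", "cy" (pixels), "R" (3x3) and "t" (3): a world point X has camera coordinates R X + t. Camera axes: x right, y down, z forward; pixel columns grow to the right and rows downward; lengths in m; the calibration is good to about 2 mm. A picture is of the moment at which its call begins. get_calibration takes no time and is no camera call.
- close_job(): hands the job in, once; it reports no verdict.
The state is a dict: "time": time; "joint_positions": joint angles; "joint_vel": joint speeds; "joint_torque": joint torques, N m; "ee_pos": TCP position; "eef_rot": TCP orientation; "ft_force": force on the tool from outside, world axes, zero at the start; "torque": the same for the moment, N m; "width": finger opening in m.
Only numpy, scipy, OpenCV 4.12 (cv2) and the standard library are available. Lean on these libraries where they do the work, as an engineer would, in place of code of your own. Each camera call takes 0.05 s, during which the arm holds its last target. There are 200 camera calls.

## Task

Lift the black lid of the accessory case until it leans back on its stop, without letting it slam, and leave it open. Then take the blue parts cup that stands on the desk and set it down, without dropping it, into the other blue cup, the one standing in the case, so that it is nested upright and fully home. Leave the yellow cup, the mug, the Morse key and the speaker where they are.

Things in the scene. Friction and masses are not known exactly. Their poses are not given: they have to be found in the camera images.
- case: grey open-topped plastic case, 180 (x) by 310 (y) by 115 mm high, walls and floor 5 mm, fixed to the desk, latches at its front (-x) face. Origin: centre of its underside; x points from its front to its hinges, z up
- case_lid (a joint): angle of the case's black lid, hinged along the case's far (+x) upper rim: 0 closed, growing as the front edge is lifted, 1.75 rad leaning back on its stop. Let go, it falls shut from below about 1.35 rad and tips back on to the stop from beyond about 1.6; between, it may stay. Lid 180 by 310 by 10 mm, about 0.35 kg
- case_lid_handle (a point): middle of the steel grab bar on the lid: round bar 10 mm thick, 110 mm long along the case's y, 12 mm behind the lid's front edge, its axis 35 mm above the lid's top face on two end posts
- case_lid_hinge (a point): middle of the lid's hinge line, which runs along the case's y, at the top of the case's far wall
- desk_cup: blue plastic parts cup on the desk to the right of the case, about 60 g, round, 75 mm tall, open at the top: upright collar from 49 to 75 mm height, 60 mm outside and 55 mm inside diameter; below it a body tapering from 51 mm diameter to 35 mm at the foot. Walls 2.5 mm. Origin: centre of its underside; z up out of its mouth
- case_cup: blue plastic parts cup standing in the case on its floor, in the left or the right half, hidden until the lid is open. Same shape and origin as desk_cup. Fully nested, the upper cup's collar sits on this cup's rim and its foot is 26 mm above this cup's foot
- yellow_cup: yellow plastic parts cup standing in the other half of the case; bystander. Same shape and origin as desk_cup
- mug: white coffee mug on the desk, 76 mm wide, 85 mm tall, with a handle; bystander. Origin: centre of its underside
- key: Morse paddle key on the desk: steel base 80 by 70 by 14 mm with brass block and red paddles, 37 mm tall; bystander. Origin: centre of its underside
- speaker: black desk loudspeaker box, 90 by 120 by 110 mm; bystander. Origin: centre of its underside
Things that resemble listed ones, but are neither listed nor needed, are in the scene too. What is shaped like the desk_cup but red is not meant.

How it is judged:
On the way, in this order (a step that is already met when the one before it is completed fails the run):
1. the lid leans back on its stop (value of joint case_lid above 1.68 rad), for 0.3 s.
2. the desk cup is nested in the blue cup in the case, with the lid open (value of joint case_lid above 1.68 rad and horizontal distance between desk_cup and case_cup below 0.005 m and z of desk_cup in the frame of case_cup between 0.022 and 0.03 m and angle between each of desk_cup, case_cup's own z axis and vertical below 0.09 rad), for 0.3 s.
At the end, for the whole second after the job is handed in: The lid is open beyond 1.68 rad (on its stop). The desk cup sits in the blue cup in the case: axes within 5 mm, its foot 22 to 30 mm above the other's, both within 0.09 rad of upright and at rest, the lower cup standing on the case's floor (all of step 2 and linear speed of each of desk_cup, case_cup below 0.02 m/s and z of case_cup in the frame of case below 0.009 m and x of case_cup in the frame of case between -0.09 and 0.09 m and y of case_cup in the frame of case between -0.155 and 0.155 m); the robot touches nothing.
It fails at once if the lid slams open or shut (faster than 2.5 rad/s) (velocity of joint case_lid above 2.5 rad/s or velocity of joint case_lid below -2.5 rad/s).
It fails at once if the desk cup is dropped or thrown (faster than 0.7 m/s while out of the fingers, a fall of about 25 mm) (contact force between the fingers and desk_cup below 0.05 N and linear speed of desk_cup above 0.7 m/s).
It fails at once if the yellow cup, mug, Morse key or speaker is disturbed: shifted by over 30 mm or tipped by over 0.4 rad (distance of any of yellow_cup, mug, key, speaker from where it was at the start of the episode above 0.03 m or angle between any of yellow_cup, mug, key, speaker's own z axis and vertical above 0.4 rad).
It also fails if it takes over 69 s, if anything falls off the work surface, if the arm or the gripper's body presses on something with over 40 N, if the wrist force passes 120 N, or if a joint passes its speed limit or range.

## Working session

There is one attempt and no reset: what is moved stays moved. The work goes in short steps, Python scripts to look and compute and a tool call to move; the robot and the scene stay as the last step left them, time stands still between calls to the robot, and variables do not carry over. Pictures are saved under pics/ and viewed, on a budget of 10 in all, crops included, one or two more only if the job needs it, and the job is handed in when it is done.

Besides the shell and the picture viewer there is one more tool, called after "Request:" as name([rows], argument=value, ...), one row to a line, values as JSON. step_arm: Moves the arm, as the interface text tells. Its arguments: {"type":"object","properties":{"commands":{"type":"array","items":{"type":"array","items":{"type":"number"}}},"gripper":{"type":"number"},"grip_force":{"type":"number"}},"required":["commands"]}

```bash
ls; mkdir -p pics; python3 - <<'E'
from bench import *
import cv2
s=read_state()
print(s)
for n in("side","top"):
    im=camera(n); cv2.imwrite(f"pics/{n}0.png",im[:,:,::-1]); c=get_calibration(n); print(n,c)
E
```

```text
pics
{'time': 0.0, 'joint_positions': array([ 1.23437175,  0.33288521, -0.064693  ,  1.46095191,  0.02159493,
        1.3498651 , -0.08848308]), 'joint_vel': array([-0.00172925, -0.00184614, -0.00112444, -0.0003597 , -0.00129134,
        0.00110353, -0.00108108]), 'joint_torque': array([ 3.48436342e-04, -6.23251677e+01,  2.51837861e-02, -3.89902925e+01,
       -6.11083279e-02,  3.94601596e-02,  1.74760989e-04]), 'ee_pos': array([ 0.19282088, -0.59413956,  0.2407405 ]), 'eef_rot': array([ 8.08927353e-01, -5.87908187e-01, -5.89650842e-04, -3.90393669e-04]), 'ft_force': array([-0.62208361,  0.8599589 ,  1.31721684]), 'torque': array([0.02550319, 0.00421471, 0.05015124]), 'width': 0.08699873806561759}
side {'fx': 495.3168258914056, 'fy': 495.3168258914056, 'cx': 254.6731524184218, 'cy': 191.66775441008383, 'R': array([[ 0.47022158,  0.88243429,  0.01419085],
       [ 0.67676686, -0.3502141 , -0.64756212],
       [-0.56646119,  0.31410158, -0.76188052]]), 't': array([-0.22005671, -0.25276035,  2.0791438 ])}
top {'fx': 439.580496334879, 'fy': 439.580496334879, 'cx': 248.7783030765252, 'cy': 194.84075445622423, 'R': array([[ 0.0099786 , -0.99985055,  0.0141176 ],
       [-0.98575586, -0.01220636, -0.16773903],
       [ 0.16788629, -0.01224271, -0.98573034]]), 't': array([-0.01281354,  0.50934189,  1.29702128])}
```

View pics/top0.png

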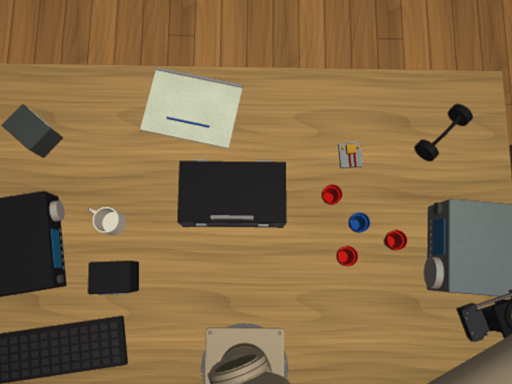

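View pics/side0.png

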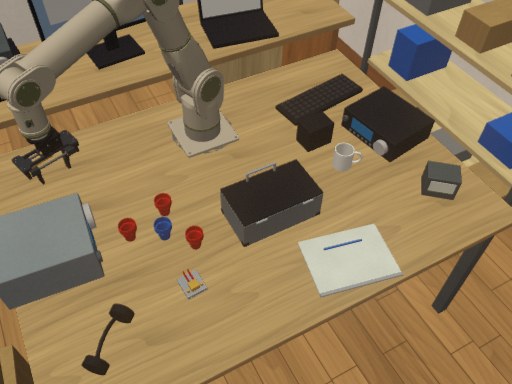

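Top view: closed case at about (232,194) with its handle at (232,217). The only blue cup on the desk is at (359,222), with red decoys at (332,194), (347,256) and (396,240). Side view: the blue cup is at (163,228) and the handle at (261,171). Next I'll measure these and confirm with one enlarged crop.

```bash
cat > h.py <<'E'
from bench import *
import cv2, numpy as np
def ray(n,uv):
    c=get_calibration(n); d=c["R"].T@np.array([(uv[0]-c["cx"])/c["fx"],(uv[1]-c["cy"])/c["fy"],1]); return -c["R"].T@c["t"],d
def onz(n,uv,z):
    o,d=ray(n,uv); return o+d*(z-o[2])/d[2]
def tri(u1,u2):
    A=[];b=[]
    for n,u in(("top",u1),("side",u2)):
        o,d=ray(n,u); d=d/np.linalg.norm(d); P=np.eye(3)-np.outer(d,d); A.append(P); b.append(P@o)
    return np.linalg.lstsq(np.vstack(A),np.hstack(b),rcond=None)[0]
def proj(n,X):
    c=get_calibration(n); p=c["R"]@np.array(X)+c["t"]; return np.array([c["fx"]*p[0]/p[2]+c["cx"],c["fy"]*p[1]/p[2]+c["cy"]])
def hsv(im): return cv2.cvtColor(im,cv2.COLOR_RGB2HSV)
def blobs(m,box,amin=15):
    x0,y0,x1,y1=box; k=np.zeros(m.shape,np.uint8); k[y0:y1,x0:x1]=(m[y0:y1,x0:x1]>0)*255
    cs,_=cv2.findContours(k,cv2.RETR_EXTERNAL,cv2.CHAIN_APPROX_NONE)
    return [c for c in cs if cv2.contourArea(c)>=amin]
E
python3 - <<'E'
from h import *
T=cv2.imread("pics/top0.png")[:,:,::-1].copy();S=cv2.imread("pics/side0.png")[:,:,::-1].copy()
blue=lambda im:cv2.inRange(hsv(im),(100,120,50),(125,255,255))
for n,im,box in(("top",T,(300,170,420,290)),("side",S,(110,180,230,260))):
    for c in blobs(blue(im),box): 
        print(n,"blue",cv2.boundingRect(c),cv2.contourArea(c),cv2.minEnclosingCircle(c))
g=cv2.cvtColor(T,cv2.COLOR_RGB2GRAY)
for c in blobs(cv2.inRange(g,90,255),(190,208,275,222),5): print("handle",cv2.minAreaRect(c),cv2.boundingRect(c))
d=cv2.inRange(g,0,60)
for c in blobs(d,(165,150,300,240),500): r=cv2.minAreaRect(c);print("lid",r); print([onz("top",p,.125).round(4) for p in cv2.boxPoints(r)])
a=cv2.resize(T[150:290,170:420],None,fx=3,fy=3,interpolation=2)[:, :750];b=cv2.resize(S[150:250,100:340],None,fx=3,fy=3,interpolation=2)
cv2.imwrite("pics/crop1.png",np.vstack([cv2.resize(a,(560,314)),cv2.resize(b,(560,233))])[:,:,::-1])
E
```

```text
top blue (349, 213, 21, 19) 272.0 ((359.0, 222.39999389648438), 10.018084526062012)
side blue (155, 218, 16, 18) 153.5 ((163.22727966308594, 226.31817626953125), 8.768226623535156)
handle ((231.5, 216.5), (2.999999523162842, 42.99999237060547), 90.0) (210, 215, 44, 4)
lid ((231.69532775878906, 193.9441680908203), (107.21510314941406, 65.13323211669922), 0.6030911803245544)
[array([0.4041, 0.1933, 0.125 ]), array([0.5928, 0.1983, 0.125 ]), array([ 0.5936, -0.1121,  0.125 ]), array([ 0.4043, -0.1093,  0.125 ])]
```

View pics/crop1.png

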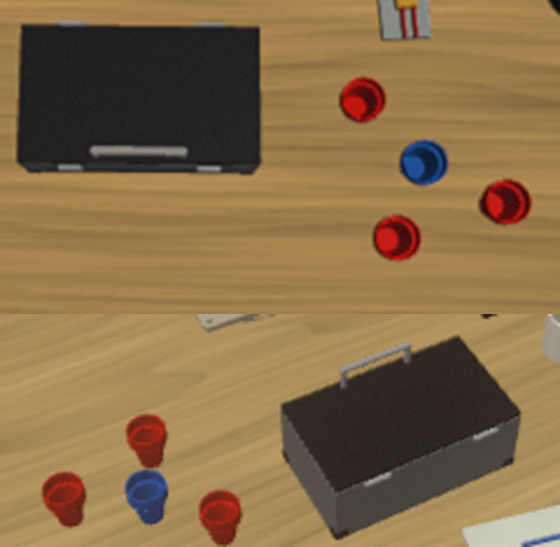

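```bash
python3 - <<'E'
from h import *
print("cup@.075 top",onz("top",(359,222.2),.075),"side rim",onz("side",(163,223),.075), "tri",tri((359,222.2),(163,223.5)))
for z in(.15,.16):print("h",onz("top",(210.,216.5),z),onz("top",(231.5,216.5),z),onz("top",(253,216.5),z))
P=onz("top",(231.5,216.5),.16);print("side proj handle",proj("side",P),proj("side",P+[0,.055,0]),proj("side",P-[0,.055,0]))
for p in((332,194),(347,256),(396,240)):print("red",onz("top",p,.075))
S=cv2.imread("pics/side0.png")[:,:,::-1].copy()
m=cv2.inRange(hsv(S),(0,0,120),(180,50,255))
for c in blobs(m,(235,155,300,190),10): print(cv2.boundingRect(c),cv2.minAreaRect(c),c[c[:,0,0].argmin()],c[c[:,0,0].argmax()],c[c[:,0,1].argmin()])
E
```

```text
cup@.075 top [ 0.42606704 -0.33319317  0.075     ] side rim [ 0.42990021 -0.33205133  0.075     ] tri [ 0.4272106  -0.33321964  0.06991717]
h [0.42894612 0.10121819 0.15      ] [0.42964225 0.04158209 0.15      ] [ 0.43033934 -0.01813689  0.15      ]
h [0.42775611 0.100461   0.16      ] [0.4284465  0.04131607 0.16      ] [ 0.42913785 -0.01791103  0.16      ]
side proj handle [260.44694865 168.47736763] [274.16768296 163.23890689] [246.44902186 173.82165813]
red [ 0.50964311 -0.25505372  0.075     ]
red [ 0.32671122 -0.29489402  0.075     ]
red [ 0.37480834 -0.44059214  0.075     ]
(246, 162, 30, 16) ((259.7110290527344, 168.36135864257812), (3.6707470417022705, 32.20246124267578), 64.29004669189453) [[246 173]] [[275 163]] [[274 162]]
```

The crop confirms one blue cup among three red decoys. Positions from the measurements:
- Desk cup at (0.427,-0.333).
- Handle at (0.428,0.041,0.160).
- Case aligned with the world axes, hinge at x≈0.593.

First I'll turn the tool so its axes line up with the world (jaws along x), then move over the handle.

Request:
step_arm([
  [0, 0, 0, 0, 0, -0.1397],
  [0, 0, 0, 0, 0, -0.1397],
  [0, 0, 0, 0, 0, -0.1397],
  [0, 0, 0, 0, 0, -0.1397],
  [0, 0, 0, 0, 0, -0.1397],
  [0, 0, 0, 0, 0, -0.1397],
  [0, 0, 0, 0, 0, -0.1397],
  [0, 0, 0, 0, 0, -0.1397],
  [0, 0, 0, 0, 0, -0.1397],
], gripper=0.45, grip_force=20)

```text
time: 1.0
ee_pos: [0.1928, -0.5943, 0.2411]
eef_rot: [1.0, 0.003, -0.0, -0.0]
ft_force: [0.2, 0.2, 0.2]
width: 0.0392
```

Request:
step_arm([
  [0.02, -0.045, 0, 0, 0, 0],
  [0.02, -0.045, 0, 0, 0, 0],
  [0.02, -0.045, 0, 0, 0, 0],
  [0.02, -0.045, 0, 0, 0, 0],
  [0.02, -0.045, 0, 0, 0, 0],
  [0.02, -0.045, 0, 0, 0, 0],
  [0.02, -0.045, 0, 0, 0, 0],
  [0.02, -0.045, 0, 0, 0, 0],
  [0.02, -0.045, 0, 0, 0, 0],
  [0.02, -0.045, 0, 0, 0, 0],
  [0.02, -0.045, 0, 0, 0, 0],
  [0, 0, 0, 0, 0, 0],
])

```text
time: 2.2
ee_pos: [0.4147, -0.0933, 0.2419]
eef_rot: [1.0, 0.005, 0.001, -0.0]
ft_force: [0.4, -1.6, 0.6]
width: 0.0392
```

Request:
step_arm([
  [0.0033, -0.0336, 0, 0, 0, 0],
  [0.0033, -0.0336, 0, 0, 0, 0],
  [0.0033, -0.0336, 0, 0, 0, 0],
  [0.0033, -0.0336, 0, 0, 0, 0.008],
  [0, 0, 0, 0, 0, 0],
  [0, 0, 0, 0, 0, 0],
])

```text
time: 2.8
ee_pos: [0.4258, 0.0349, 0.2414]
eef_rot: [1.0, -0.003, -0.0, 0.0]
ft_force: [-0.1, -1.0, -0.3]
width: 0.0389
```

Request:
step_arm([
  [0, 0, 0.02, 0, 0, 0],
  [0, 0, 0.02, 0, 0, 0],
  [0, 0, 0.02, 0, 0, 0],
  [0, 0, 0.01, 0, 0, 0],
  [0, 0, 0.01, 0, 0, 0],
  [0, 0, 0, 0, 0, 0],
  [0, 0, 0, 0, 0, 0],
])

```text
time: 3.5
ee_pos: [0.4262, 0.0348, 0.162]
eef_rot: [1.0, -0.004, 0.0, -0.0]
ft_force: [0.9, -0.8, 0.9]
width: 0.0391
```

Request:
step_arm([
  [0, 0, 0, 0, 0, 0],
  [0, 0, 0, 0, 0, 0],
  [0, 0, 0, 0, 0, 0],
  [0, 0, 0, 0, 0, 0],
  [0, 0, 0, 0, 0, 0],
], gripper=0)

```text
time: 4.0
ee_pos: [0.4287, 0.035, 0.1626]
eef_rot: [1.0, -0.004, 0.003, -0.0]
ft_force: [8.9, 0.3, -3.9]
width: 0.0093
```

```bash
python3 - <<'E'
import numpy as np
a=np.arctan2(.045,.168);r=np.hypot(.045,.168)
t=np.linspace(0,1.74,45);x=-r*np.cos(a+t);z=r*np.sin(a+t)
d=np.c_[np.diff(x),-np.diff(z)]
for i in range(0,44,11):print(i,[[float(u) for u in v.round(4)] for v in d[i:i+11]])
for k in(0,11,22,33,44):print(t[k].round(2),(x[k]-x[0]+.4287).round(4),(z[k]-z[0]+.1626).round(4))
E
```

```text
0 [[0.0019, -0.0066], [0.0022, -0.0065], [0.0024, -0.0064], [0.0027, -0.0063], [0.0029, -0.0062], [0.0032, -0.0061], [0.0034, -0.006], [0.0036, -0.0058], [0.0039, -0.0057], [0.0041, -0.0055], [0.0043, -0.0054]]
11 [[0.0045, -0.0052], [0.0047, -0.005], [0.0049, -0.0048], [0.0051, -0.0046], [0.0053, -0.0044], [0.0054, -0.0042], [0.0056, -0.004], [0.0058, -0.0038], [0.0059, -0.0035], [0.006, -0.0033], [0.0062, -0.003]]
22 [[0.0063, -0.0028], [0.0064, -0.0025], [0.0065, -0.0023], [0.0066, -0.002], [0.0066, -0.0018], [0.0067, -0.0015], [0.0068, -0.0012], [0.0068, -0.001], [0.0068, -0.0007], [0.0069, -0.0004], [0.0069, -0.0002]]
33 [[0.0069, 0.0001], [0.0069, 0.0004], [0.0068, 0.0007], [0.0068, 0.0009], [0.0068, 0.0012], [0.0067, 0.0015], [0.0067, 0.0017], [0.0066, 0.002], [0.0065, 0.0022], [0.0064, 0.0025], [0.0063, 0.0027]]
0.0 0.4287 0.1626
0.44 0.4633 0.2292
0.87 0.5228 0.275
1.3 0.596 0.2915
1.74 0.6693 0.2756
```

Request:
step_arm([
  [0.0044, 0, -0.0066, 0, 0, 0],
  [0.0022, 0, -0.0065, 0, 0, 0],
  [0.0024, 0, -0.0064, 0, 0, 0],
  [0.0027, 0, -0.0063, 0, 0, 0],
  [0.0029, 0, -0.0062, 0, 0, 0],
  [0.0032, 0, -0.0061, 0, 0, 0],
  [0.0034, 0, -0.006, 0, 0, 0],
  [0.0036, 0, -0.0058, 0, 0, 0],
  [0.0039, 0, -0.0057, 0, 0, 0],
  [0.0041, 0, -0.0055, 0, 0, 0],
  [0.0043, 0, -0.0054, 0, 0, 0],
])

```text
time: 5.1
ee_pos: [0.4619, 0.035, 0.2284]
eef_rot: [1.0, -0.004, -0.002, 0.0]
ft_force: [-11.1, 2.4, 6.5]
width: 0.0092
```

Request:
step_arm([
  [0.004, 0, -0.0054, 0, 0, 0],
  [0.0045, 0, -0.005, 0, 0, 0],
  [0.0049, 0, -0.0048, 0, 0, 0],
  [0.0051, 0, -0.0046, 0, 0, 0],
  [0.0053, 0, -0.0044, 0, 0, 0],
  [0.0054, 0, -0.0042, 0, 0, 0],
  [0.0056, 0, -0.004, 0, 0, 0],
  [0.0058, 0, -0.0038, 0, 0, 0],
  [0.0059, 0, -0.0035, 0, 0, 0],
  [0.006, 0, -0.0033, 0, 0, 0],
  [0.0062, 0, -0.003, 0, 0, 0],
])

```text
time: 6.2
ee_pos: [0.5221, 0.0351, 0.2752]
eef_rot: [1.0, -0.004, 0.0, -0.0]
ft_force: [-5.0, 2.8, 6.7]
width: 0.0091
```

```bash
python3 - <<'E'
from h import *
im=camera("side"); cv2.imwrite("pics/s1.png",im[60:280,0:400,::-1].repeat(2,0).repeat(2,1))
E
```

```text
(no output)
```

View pics/s1.png

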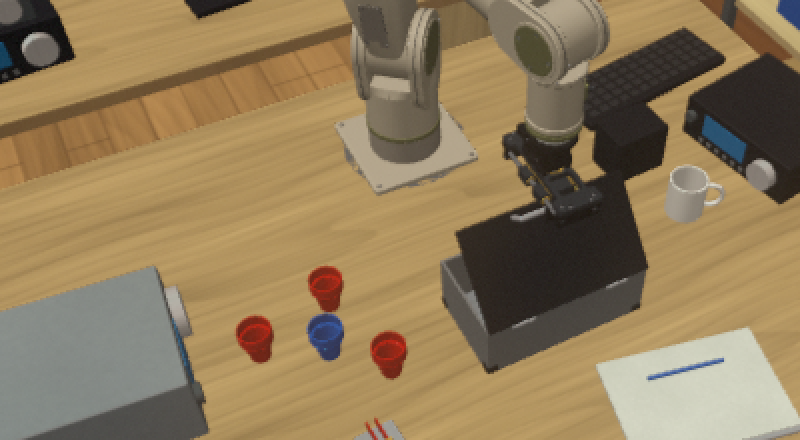

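The lid is following the gripper at about 50 deg, with the bar held near (550,210) in the crop. Continuing the arc.

Request:
step_arm([
  [0.0063, 0, -0.0028, 0, 0, 0],
  [0.0064, 0, -0.0025, 0, 0, 0],
  [0.0065, 0, -0.0023, 0, 0, 0],
  [0.0066, 0, -0.002, 0, 0, 0],
  [0.0066, 0, -0.0018, 0, 0, 0],
  [0.0067, 0, -0.0015, 0, 0, 0],
  [0.0068, 0, -0.0012, 0, 0, 0],
  [0.0068, 0, -0.001, 0, 0, 0],
  [0.0068, 0, -0.0007, 0, 0, 0],
  [0.0069, 0, -0.0004, 0, 0, 0],
  [0.0069, 0, -0.0002, 0, 0, 0],
])

```text
time: 7.35
ee_pos: [0.5957, 0.0346, 0.2909]
eef_rot: [1.0, -0.004, 0.0, -0.001]
ft_force: [-1.8, 4.9, 1.5]
width: 0.009
```

Request:
step_arm([
  [0.0069, 0, 0.0001, 0, 0, 0],
  [0.0069, 0, 0.0004, 0, 0, 0],
  [0.0068, 0, 0.0007, 0, 0, 0],
  [0.0068, 0, 0.0009, 0, 0, 0],
  [0.0068, 0, 0.0012, 0, 0, 0],
  [0.0067, 0, 0.0015, 0, 0, 0],
  [0.0067, 0, 0.0017, 0, 0, 0],
  [0.0066, 0, 0.002, 0, 0, 0],
  [0.0065, 0, 0.0022, 0, 0, 0],
  [0.0064, 0, 0.0025, 0, 0, 0],
  [0.0063, 0, 0.0027, 0, 0, 0],
  [0, 0, 0, 0, 0, 0],
])

```text
time: 8.55
ee_pos: [0.6695, 0.0337, 0.2742]
eef_rot: [1.0, -0.004, 0.0, -0.001]
ft_force: [-0.0, 4.4, 0.1]
width: 0.009
```

Request:
step_arm([
  [0.003, 0, 0.0012, 0, 0, 0],
  [0, 0, 0, 0, 0, 0],
])

```text
time: 8.75
ee_pos: [0.6709, 0.0337, 0.2735]
eef_rot: [1.0, -0.003, -0.001, -0.0]
ft_force: [-6.1, 4.4, 5.3]
width: 0.009
```

Request:
step_arm([
  [0, 0, 0, 0, 0, 0],
  [0, 0, 0, 0, 0, 0],
  [0, 0, 0, 0, 0, 0],
], gripper=0.28)

```text
time: 9.05
ee_pos: [0.6718, 0.0319, 0.273]
eef_rot: [1.0, -0.005, 0.0, 0.001]
ft_force: [-0.0, 0.1, -0.6]
width: 0.0218
```

Request:
step_arm([
  [0, 0, -0.01, 0, 0, 0],
  [0, 0, -0.02, 0, 0, 0],
  [0, 0, -0.03, 0, 0, 0],
  [0, 0, -0.03, 0, 0, 0],
  [0, 0, 0, 0, 0, 0],
])

```text
time: 9.55
ee_pos: [0.6724, 0.0335, 0.3686]
eef_rot: [1.0, -0.004, 0.003, -0.001]
ft_force: [0.1, -0.9, 0.2]
width: 0.0246
```

```bash
python3 - <<'E'
from h import *
T=camera("top");S=camera("side"); cv2.imwrite("pics/t2r.png",T[:,:,::-1]);cv2.imwrite("pics/s2r.png",S[:,:,::-1])
cv2.imwrite("pics/b2.png",np.hstack([cv2.resize(T[110:290,160:400],None,fx=1.6,fy=1.6),cv2.resize(S[80:260,150:400],None,fx=1.6,fy=1.6)])[:,:,::-1])
E
```

```text
(no output)
```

View pics/b2.png

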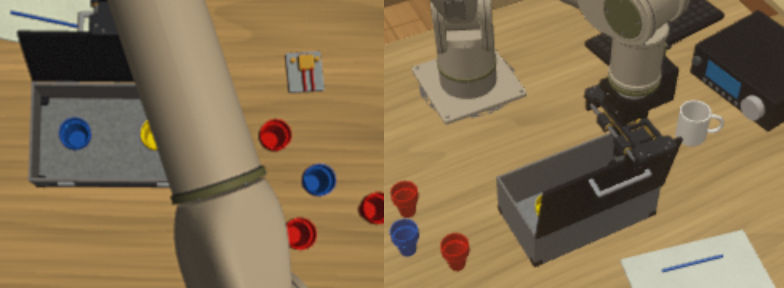

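The lid rests on its stop after release. The case cup is blue and in the left half, at top-view pixel about (207,193). The yellow cup is beside it on the right at about (252,193).

```bash
python3 - <<'E'
from h import *
T=cv2.imread("pics/t2r.png")[:,:,::-1].copy()
m=cv2.inRange(hsv(T),(100,120,50),(125,255,255))
for c in blobs(m,(180,150,400,250),60):
    (u,v),r=cv2.minEnclosingCircle(c);x,y,w,h=cv2.boundingRect(c)
    if r>14: continue
    print((u,v),r,(x,y,w,h),"@.075",onz("top",(x+(w-1)/2,y+(h-1)/2),.075).round(4),"@.080",onz("top",(x+(w-1)/2,y+(h-1)/2),.080).round(4))
print(onz("top",(160+152/1.6,193),.08), read_state()["joint_positions"].round(2))
for s,X in(("desk",[.4265,-.333,.075]),("foot",[.4265,-.333,0])):print(s,proj("top",X),proj("side",X))
E
```

```text
(359.0, 222.39999389648438) 10.018084526062012 (349, 213, 21, 19) @.075 [ 0.4267 -0.3332  0.075 ] @.080 [ 0.4261 -0.3319  0.08  ]
(206.4368896484375, 192.99029541015625) 10.02563762664795 (197, 184, 20, 20) @.075 [0.5065 0.119  0.075 ] @.080 [0.5056 0.1186 0.08  ]
[ 0.50893827 -0.02506461  0.08      ] [ 0.39  0.54 -0.86  1.06  0.4   1.7  -0.35]
desk [358.93012313 222.05326851] [162.36906204 222.38761047]
foot [352.65859557 224.61631307] [165.10842153 235.25626639]
```

Request:
step_arm([
  [-0.0245, 0.0367, 0, 0, 0, 0],
  [-0.0245, 0.0367, 0, 0, 0, 0],
  [-0.0245, 0.0367, 0, 0, 0, 0],
  [-0.0245, 0.0367, 0, 0, 0, 0],
  [-0.0245, 0.0367, 0, 0, 0, 0],
  [-0.0245, 0.0367, 0, 0, 0, 0],
  [-0.0245, 0.0367, 0, 0, 0, 0],
  [-0.0245, 0.0367, 0, 0, 0, 0],
  [-0.0245, 0.0367, 0, 0, 0, 0],
  [-0.0245, 0.0367, 0, 0, 0, 0],
  [0, 0, 0, 0, 0, 0],
], gripper=0.88)

```text
time: 10.75
ee_pos: [0.4187, -0.3383, 0.3619]
eef_rot: [1.0, -0.009, -0.002, 0.0]
ft_force: [0.9, -0.9, -1.2]
width: 0.0763
```

Request:
step_arm([
  [0, 0, 0, 0, 0, 0.1428],
  [0, 0, 0, 0, 0, 0.1428],
  [0, 0, 0, 0, 0, 0.1428],
  [0, 0, 0, 0, 0, 0.1428],
  [0, 0, 0, 0, 0, 0.1428],
  [0, 0, 0, 0, 0, 0.1428],
  [0, 0, 0, 0, 0, 0.1428],
  [0, 0, 0, 0, 0, 0.1428],
  [0, 0, 0, 0, 0, 0.1428],
  [0, 0, 0, 0, 0, 0.1428],
  [0, 0, 0, 0, 0, 0.1428],
  [0, 0, 0, 0, 0, 0],
])

```text
time: 11.95
ee_pos: [0.4235, -0.3317, 0.3625]
eef_rot: [-0.704, 0.711, 0.001, -0.0]
ft_force: [0.0, -0.1, 0.3]
width: 0.0764
```

Request:
step_arm([
  [0.0013, -0.0035, 0.04, 0, 0, -0.01],
  [0, 0, 0.045, 0, 0, 0],
  [0, 0, 0.045, 0, 0, 0],
  [0, 0, 0.04, 0, 0, 0],
  [0, 0, 0.03, 0, 0, 0],
  [0, 0, 0, 0, 0, 0],
  [0, 0, 0, 0, 0, 0],
])

```text
time: 12.65
ee_pos: [0.4273, -0.3332, 0.1639]
eef_rot: [0.709, -0.705, -0.0, -0.0]
ft_force: [0.4, 0.1, 0.2]
width: 0.0768
```

```bash
python3 - <<'E'
from h import *
s=read_state();print(s["ee_pos"],s["eef_rot"])
T=camera("top");S=camera("side")
cv2.imwrite("pics/b3.png",np.hstack([cv2.resize(T[160:300,290:430],None,fx=2.8,fy=2.8),cv2.resize(S[140:280,90:230],None,fx=2.8,fy=2.8)])[:,:,::-1])
E
```

```text
[ 0.42728695 -0.33317831  0.16391427] [ 7.08872778e-01 -7.05336308e-01 -2.26502044e-04 -1.57228094e-04]
```

View pics/b3.png

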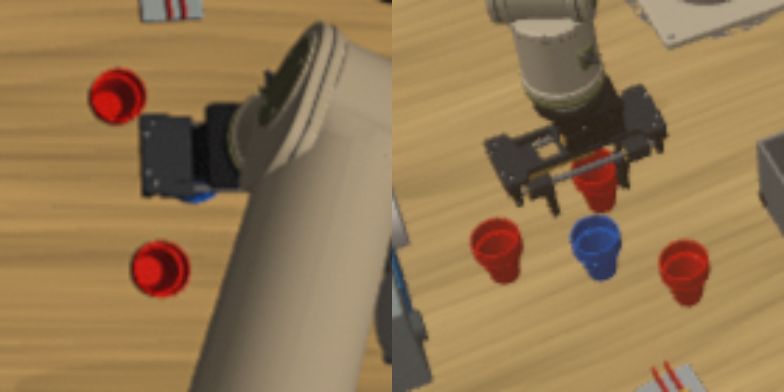

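The gripper straddles only the blue cup, in the crop at (597,245), and the red cups are clear. Going down to grip the collar near the rim.

Request:
step_arm([
  [0, 0, 0.025, 0, 0, 0],
  [0, 0, 0.025, 0, 0, 0],
  [0, 0, 0.02, 0, 0, 0],
  [0, 0, 0.015, 0, 0, 0],
  [0, 0, 0.009, 0, 0, 0],
  [0, 0, 0, 0, 0, 0],
  [0, 0, 0, 0, 0, 0],
])

```text
time: 13.45
ee_pos: [0.4277, -0.3337, 0.0703]
eef_rot: [0.708, -0.706, 0.001, -0.0]
ft_force: [0.6, -0.5, 1.4]
width: 0.0764
```

Request:
step_arm([
  [0, 0, 0, 0, 0, 0],
  [0, 0, 0, 0, 0, 0],
  [0, 0, 0, 0, 0, 0],
  [0, 0, 0, 0, 0, 0],
  [0, 0, 0, 0, 0, 0],
], gripper=0.5, grip_force=12)

```text
time: 13.95
ee_pos: [0.4274, -0.3337, 0.0698]
eef_rot: [0.708, -0.706, 0.001, 0.0]
ft_force: [1.1, -1.2, 4.8]
width: 0.0608
```

Request:
step_arm([
  [0, 0, -0.01, 0, 0, 0],
  [0, 0, -0.03, 0, 0, 0],
  [0, 0, -0.035, 0, 0, 0],
  [0, 0, -0.035, 0, 0, 0],
  [0, 0, -0.035, 0, 0, 0],
  [0, 0, -0.03, 0, 0, 0],
  [0, 0, 0, 0, 0, 0],
])

```text
time: 14.65
ee_pos: [0.4287, -0.3338, 0.2491]
eef_rot: [0.708, -0.706, 0.003, -0.0]
ft_force: [0.7, -0.1, -0.1]
width: 0.0609
```

Request:
step_arm([
  [-0.02, -0.0035, 0, 0, 0, 0],
  [-0.04, -0.007, 0, 0, 0, 0],
  [-0.042, -0.0075, 0, 0, 0, 0],
  [-0.042, -0.0075, 0, 0, 0, 0],
  [-0.042, -0.0075, 0, 0, 0, 0],
  [-0.042, -0.0075, 0, 0, 0, 0],
  [-0.042, -0.0075, 0, 0, 0, 0],
  [-0.042, -0.0075, 0, 0, 0, 0],
  [-0.042, -0.0075, 0, 0, 0, 0],
  [-0.042, -0.0075, 0, 0, 0, 0],
  [-0.035, -0.0055, 0, 0, 0, 0],
  [-0.021, -0.0025, 0, 0, 0, 0],
])

```text
time: 15.85
ee_pos: [0.5032, 0.1228, 0.2437]
eef_rot: [0.709, -0.705, -0.001, 0.0]
ft_force: [1.1, -0.2, -0.1]
width: 0.0608
```

Request:
step_arm([
  [0, 0, 0, 0, 0, 0],
  [0, 0, 0, 0, 0, 0],
  [0, 0, 0, 0, 0, 0],
])

```text
time: 16.15
ee_pos: [0.5042, 0.1177, 0.2439]
eef_rot: [0.707, -0.707, 0.0, 0.001]
ft_force: [0.7, -0.2, -0.7]
width: 0.0608
```

```bash
python3 - <<'E'
from h import *
s=read_state();print(s["ee_pos"],s["eef_rot"],s["width"])
T=camera("top");S=camera("side")
cv2.imwrite("pics/t4r.png",T[:,:,::-1]);cv2.imwrite("pics/s4r.png",S[:,:,::-1])
cv2.imwrite("pics/b4.png",np.hstack([cv2.resize(T[110:290,150:350],None,fx=2,fy=2),cv2.resize(S[70:250,200:400],None,fx=2,fy=2)])[:,:,::-1])
E
```

```text
[0.50422885 0.11770052 0.24387783] [ 7.07473894e-01 -7.06739211e-01  6.08300990e-06  6.14196673e-04] 0.06082855411711018
```

View pics/b4.png

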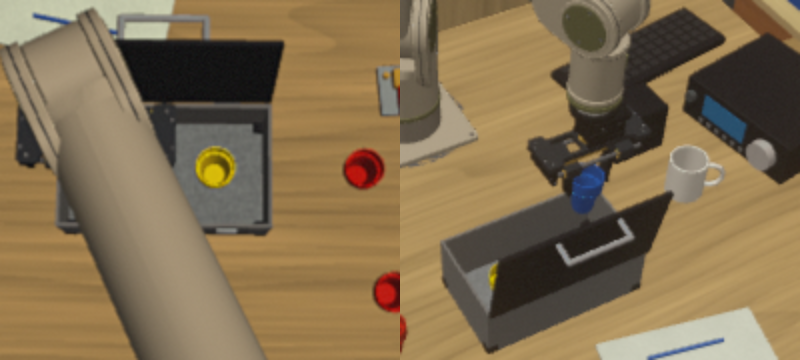

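The cup is held upright over the left half at about (587,188) in the crop, and the yellow cup is well clear. Nudging to the measured axis and lowering.

Request:
step_arm([
  [-0.0008, -0.002, 0.02, 0, 0, 0],
  [0, 0, 0.025, 0, 0, 0],
  [0, 0, 0.02, 0, 0, 0],
  [0, 0, 0.015, 0, 0, 0],
  [0, 0, 0.012, 0, 0, 0],
  [0, 0, 0, 0, 0, 0],
  [0, 0, 0, 0, 0, 0],
])

```text
time: 16.95
ee_pos: [0.5069, 0.1197, 0.1528]
eef_rot: [0.708, -0.706, 0.0, -0.0]
ft_force: [0.4, -0.6, -0.3]
width: 0.0608
```

Request:
step_arm([
  [0, 0, 0.008, 0, 0, 0],
  [0, 0, 0.008, 0, 0, 0],
  [0, 0, 0.007, 0, 0, 0],
  [0, 0, 0.005, 0, 0, 0],
  [0, 0, 0.004, 0, 0, 0],
  [0, 0, 0, 0, 0, 0],
  [0, 0, 0, 0, 0, 0],
])

```text
time: 17.65
ee_pos: [0.5066, 0.1197, 0.1204]
eef_rot: [0.708, -0.706, 0.0, -0.0]
ft_force: [0.4, -0.3, -0.7]
width: 0.0608
```

Request:
step_arm([
  [0.001, 0.0005, 0.004, 0, 0, 0],
  [0, 0, 0.004, 0, 0, 0],
  [0, 0, 0.003, 0, 0, 0],
  [0, 0, 0, 0, 0, 0],
  [0, 0, 0, 0, 0, 0],
])

```text
time: 18.15
ee_pos: [0.5061, 0.1187, 0.1093]
eef_rot: [0.708, -0.706, -0.0, 0.0]
ft_force: [0.4, -0.2, -0.6]
width: 0.0612
```

Request:
step_arm([
  [0, 0, 0.002, 0, 0, 0],
  [0, 0, 0.002, 0, 0, 0],
  [0, 0, 0.002, 0, 0, 0],
  [0, 0, 0, 0, 0, 0],
  [0, 0, 0, 0, 0, 0],
])

```text
time: 18.65
ee_pos: [0.506, 0.1186, 0.1033]
eef_rot: [0.708, -0.706, -0.0, 0.0]
ft_force: [0.9, 0.7, -0.5]
width: 0.0608
```

Request:
step_arm([
  [0, 0, 0.001, 0, 0, 0],
  [0, 0, 0.001, 0, 0, 0],
  [0, 0, 0.001, 0, 0, 0],
  [0, 0, 0, 0, 0, 0],
  [0, 0, 0, 0, 0, 0],
])

```text
time: 19.15
ee_pos: [0.5068, 0.1196, 0.1011]
eef_rot: [0.708, -0.706, 0.0, -0.001]
ft_force: [0.4, 2.6, 4.9]
width: 0.0609
```

Contact came at TCP z = 0.101, the predicted fully-home height. Releasing and going straight up.

Request:
step_arm([
  [0, 0, 0, 0, 0, 0],
  [0, 0, 0, 0, 0, 0],
  [0, 0, 0, 0, 0, 0],
  [0, 0, 0, 0, 0, 0],
], gripper=0.84)

```text
time: 19.55
ee_pos: [0.5059, 0.1184, 0.1001]
eef_rot: [0.708, -0.706, -0.0, 0.0]
ft_force: [0.2, -1.2, 0.4]
width: 0.0721
```

Request:
step_arm([
  [0, 0, -0.005, 0, 0, 0],
  [0, 0, -0.01, 0, 0, 0],
  [0, 0, -0.02, 0, 0, 0],
  [0, 0, -0.03, 0, 0, 0],
  [0, 0, -0.04, 0, 0, 0],
  [0, 0, -0.045, 0, 0, 0],
  [0, 0, -0.045, 0, 0, 0],
  [0, 0, -0.045, 0, 0, 0],
  [0, 0, 0, 0, 0, 0],
])

```text
time: 20.45
ee_pos: [0.5076, 0.12, 0.3469]
eef_rot: [0.708, -0.706, 0.003, -0.003]
ft_force: [0.3, 0.1, 0.2]
width: 0.0731
```

Request:
step_arm([
  [0.045, 0, 0, 0, 0, 0],
  [0.045, 0, 0, 0, 0, 0],
  [0.045, 0, 0, 0, 0, 0],
  [0.045, 0, 0, 0, 0, 0],
  [0.045, 0, 0, 0, 0, 0],
  [0.045, 0, 0, 0, 0, 0],
  [0.045, 0, 0, 0, 0, 0],
  [0.045, 0, 0, 0, 0, 0],
  [0.045, 0, 0, 0, 0, 0],
  [0.045, 0, 0, 0, 0, 0],
  [0, 0, 0, 0, 0, 0],
])

```text
time: 21.55
ee_pos: [0.5047, -0.3385, 0.3392]
eef_rot: [-0.705, 0.709, 0.0, -0.001]
ft_force: [-1.2, 0.2, -1.0]
width: 0.073
```

```bash
python3 - <<'E'
from h import *
s=read_state();print(s["time"],s["ee_pos"])
T=camera("top");S=camera("side")
cv2.imwrite("pics/t5r.png",T[:,:,::-1])
m=cv2.inRange(hsv(T),(100,120,50),(125,255,255))
for c in blobs(m,(180,150,300,250),40):
    x,y,w,h=cv2.boundingRect(c);print((x,y,w,h),[onz("top",(x+(w-1)/2,y+(h-1)/2),z).round(4) for z in(.08,.106,.115)])
print("r expected px",[439.6*.03/(1.297-.9857*z+.168*.505) for z in(.08,.106)])
cv2.imwrite("pics/b5.png",np.hstack([cv2.resize(T[110:250,150:310],None,fx=2.5,fy=2.5,interpolation=2),cv2.resize(S[100:240,200:360],None,fx=2.5,fy=2.5,interpolation=2)])[:,:,::-1])
E
```

```text
21.55 [ 0.50470592 -0.33851283  0.3392166 ]
(196, 182, 21, 22) [array([0.5086, 0.1201, 0.08  ]), array([0.5041, 0.1179, 0.106 ]), array([0.5025, 0.1171, 0.115 ])]
r expected px [10.121382917979039, 10.324453061551058]
```

View pics/b5.png

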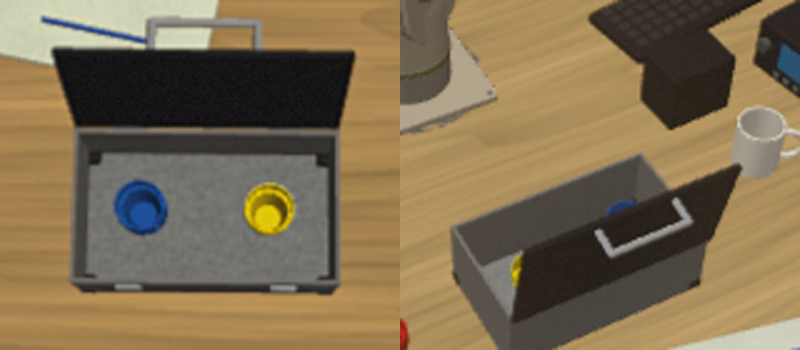

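The nested rim is at top-view pixel (206,192) inside the left half, upright, and the yellow cup is untouched. I'll do one numeric check of the lid angle from the bar, then hand in.

```bash
python3 - <<'E'
from h import *
T=cv2.imread("pics/t5r.png")[:,:,::-1].copy()
m=cv2.inRange(hsv(T),(0,0,110),(180,40,190))
a=np.arctan2(.045,.168);r=np.hypot(.045,.168)
for t in(1.6,1.68,1.75):print(t,proj("top",[.5967-r*np.cos(a+t),.041,.115+r*np.sin(a+t)]))
g=cv2.cvtColor(T,cv2.COLOR_RGB2GRAY)[112:126,232]; print(dict(zip(range(112,126),g.tolist())))
close_job()
E
```

```text
1.6 [231.86543883 126.3105529 ]
1.68 [231.99096013 121.98077787]
1.75 [232.10516277 118.46606348]
{112: 211, 113: 212, 114: 212, 115: 213, 116: 214, 117: 171, 118: 143, 119: 129, 120: 109, 121: 183, 122: 210, 123: 210, 124: 211, 125: 212}
the job is handed in; nothing more can be done
```

I opened the lid by its bar along the hinge arc at about 0.4 rad/s and left it leaning on its stop. I then gripped the blue desk cup by its collar and nested it in the blue cup in the left half of the case. I handed the job in at about 21.7 s of the 69 s allowed.

**Last checks**
- **Lid:** the bar was at image rows 117–120, which matches about 1.75 rad (row 118.5 predicted).
- **Cup height:** contact came at the predicted fully-home height, tool z 0.101 m, with about 5 N.
- **Cup position:** the nested rim measured (0.504, 0.118) against (0.5055, 0.1185) for the case cup before. That is within about 2 mm, and the cup looked upright.
- **Bystanders:** the yellow cup, mug and speaker looked unmoved in the last picture. I did not measure them, and the Morse key was not in that final view.
- **Gripper:** it was clear of everything at hand-in.

No check failed. I could not see the lower cup's foot, so that it still stands flat on the floor is inferred from the seating height and position. No verdict was reported.

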